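# Unlock the blade case and hold the latch drawn

## Robot

A 6-joint arm with a two-finger parallel gripper is mounted at the origin on the work surface. World frame = base frame: x ahead of the robot, y to its left, z up, the work surface at z = 0. Lengths are in mm, angles in degrees, forces in N, time in s.
With the tool pointing down it reaches from about 300 to 850 mm from the base axis. Payload 4.2 kg.
Tool frame: the origin (TCP) lies midway between the tips of the shut fingers; the grasp point (between the pads) lies pinch_z behind it (pinch_z is the distance from the TCP to the grasp point, in mm); z points along the fingers, y is the line along which they close (so a half turn about z gives the same grasp; the last joint's range is limited). The gripper opens to 91 mm and grips with 3 to 60 N. Pads are 32 mm wide; open, the fingers measure 118 mm over their backs; the gripper's body (76 mm by 178 mm) begins 60 mm behind the grasp point.
Start: joints at [72.135, 18.312, 89.639, -0, 72.044, -1.146], TCP at [165.416, 550.709, 213.976] pointing down, gripper open.
Joint ranges: [-177.97, 177.97], [-48.28, 115.42], [12.27, 149.76], [-77.06, 257.06], [2.81, 150.46], [-146.56, 146.56]. Speed limits (degrees/s): [147.25, 147.25, 180, 180, 180, 180].

## Interface

Orientations are given as [roll, pitch, yaw] about the fixed x, y, z axes, in that order (R = Rz(yaw) Ry(pitch) Rx(roll)).
In Python, from workcell import state, grab_frame, job_done, masks_of, landmark_of, pinch_z gives the robot as it stands. The module is installed in compiled form; this text tells all that it offers.
- The arm moves only by the tool move_arm, never from a script. Its argument "plan" is a list of rows, each an object of numbers: "x", "y", "z": the shift along the tool's x, y, z in mm; "rx", "ry", "rz": the turn, a rotation vector about the tool's x, y, z in rad. A call has 1 to 10 rows; each row shifts and turns the commanded pose from where the row before left it, along the tool's axes as they then stand; what a row does not reach is not made up. A row lasts 1/10 s, in which the tool goes at most 50 mm and 8.59 degrees, less where a joint would pass 70% of its speed; a pose out of reach is approached as far as the arm can. A call is refused whole if a number of a shift passes 50 or a number of a turn 0.15, either way. A call with a gripper value outside its range is refused whole. "grip" is the opening, from 0 (shut) to 1 (fully open), set as the call begins (left out, the last holds). The fingers move at their own pace and stop on an object; "squeeze" is the grip in N (left out, the last holds). Time passes only in rows, so rows that do not move let the fingers close. It gives the time, the measured TCP pose, the force, the opening and the grip force at its end, in the units of the state.
- state(): the state, without advancing time (a new reading comes with each control period).
- grab_frame(name): name is "scene" or "top" or "wrist"; returns a dict with "img" (420x560x3 uint8, red, green, blue), "z_map" (420x560 float32, mm along the optical axis (not along the pixel's ray), 0 where there is no reading), "fx", "fy", "cx", "cy" (pixels), "rvec" (rotation vector, rad) and "tvec" (3), from world to camera coordinates, as OpenCV has them. Camera axes: x right, y down, z forward; pixel columns grow to the right and rows downward; lengths in mm; the calibration is good to about 2 mm. A picture is of the moment at which its call begins.
- job_done(): hands the job in; it is judged then, once.
Trained networks look in the newest picture that a camera, given by its name, has taken for a name from the list of things; names that differ only in an ending like _2 or _b are one class to them, and where a whole thing is asked for, a point or a joint stands for the part that bears it (a point fixed in the world has none). Each returns a list of dicts, best first, with "p" (0 to 1); they miss things now and then, are a little off and sometimes report something else, mostly with a low value. They report only what shows in the picture. A call takes as long as a camera call.
- masks_of(camera, label): "pixels" (420x560 bool, what is visible of it) and "box" ([centre column, centre row, width, height] in pixels, round what is visible of it).
- landmark_of(camera, label): "point" ([column, row] in pixels: a listed point, or the origin of a listed thing).
The state is a dict: "time_s": time; "qpos": joint angles; "qvel": joint speeds; "effort": joint torques, N m; "ee_pos": TCP position; "ee_rot": TCP orientation; "force": force on the tool from outside, world axes, zero at the start; "torque": the same for the moment, N m; "gripper_width": finger opening in mm; "gripper_force": force on a finger pad.
Only numpy, scipy, OpenCV 4.12 (cv2) and the standard library are available. Lean on these libraries where they do the work, as an engineer would, in place of code of your own. Each camera call takes 0.05 s, during which the arm holds its last target. There are 200 camera calls.

## Task

Take the key with the square head out of the key stand, push it straight down into the lock at the front of the grey blade case, past its sticky pins until its shoulder sits fully home, and only then turn it a quarter turn clockwise (seen from above). The lock springs back, so finish still gripping the key, holding it fully in and turned so that the latch stays drawn. Leave the other two keys in their places and do not disturb the jars, wheels and other things on the bench.

Things in the scene. Friction and masses are not known exactly. Their poses are not given: they have to be found in the camera images.
- key_square: Key upright in the stand, about 50 g. Origin: centre of its shoulder's underside; z up, x along blade width. Blade 10 x 4 mm, 28 long (z 0 to -28), round nose, same after a half turn about z. Steel shoulder 18 x 10, z 0 to 4; neck 12 x 7 to z 12. Black head: square plate 28 wide (x), 9 thick (y), z 12 to 44; pinch across the 9 mm at z about 30. The wanted key.
- key_round: Key upright in the stand, about 50 g. Origin: centre of its shoulder's underside; z up, x along blade width. Blade, shoulder and neck like key_square's; black head a disc 34 mm in diameter, 9 thick, z 12 to 46. Not wanted: stays in the stand.
- key_tee: Key upright in the stand, about 50 g. Origin: centre of its shoulder's underside; z up, x along blade width. Blade, shoulder and neck like key_square's; black head T-shaped: crossbar 42 mm wide, 9 thick, z 31 to 44, on a 12 mm stem. Not wanted: stays in the stand.
- key_stand: Fixed wooden block 164 (x) x 56 (y) x 40 mm high, origin under its centre. Three slots along its x, at -52, 0 and +52 mm, 34 deep; a key stands in each, blade width along the row, shoulder on the block's top. Which key is where varies.
- lock_case: Fixed grey steel case with dark lid. Origin on the table below the lock's axis. Lock housing 60 x 60 mm, 72 high, centred on the origin; the case body lies behind it, x = 30 to 204 mm, 224 wide (y), lid top 67 high; on the lid's near edge, 40 mm from the axis, a steel staple with the latch tongue, 79 high.
- keyway (a point): Centre of the keyhole's mouth, on top of the brass plug (34 mm across), 74 mm above the table; z up, x along the slot; turns with the plug. Slot 11.2 x 5.2 mm, 34 deep, either way round. Seated: key origin at this point. Sprung sticky pins 10 and 18 mm down resist with up to about 15 N; firm pushing to 25 N or a small yaw wiggle passes them.
- plug (a joint): Turn of the plug, rad: 0 locked (slot along the case's x), grows clockwise seen from above, stop at 1.57 (latch drawn 16 mm). A spring turns it back: 0.04 N m at 0, 0.12 N m at the stop. The key has up to 0.2 rad of play in the slot and grip, by which the plug trails the hand: turn a little past a quarter to reach the stop.
- paint_jar: Bystander: small jar, 40 mm diameter, 50 mm high. Origin under its centre.
- thinner_bottle: Bystander: bottle, 48 mm diameter, 90 mm high. Origin under its centre.
- wheel_a: Bystander: black model wheel lying flat, 48 mm diameter, 18 mm high. Origin under its centre.
- wheel_b: Bystander: black model wheel like the other. Origin under its centre.
- chassis: Bystander: white model chassis, 100 x 75 mm, 20 mm high. Origin under its centre.
- screwdriver: Bystander: black-handled screwdriver lying flat, 160 mm long. Origin at its middle, underneath.

How it is judged:
By the outcome, as a careful person would: the job done as asked, in the order asked, and still so for the second after the job is handed in, while the arm keeps its last pose, push and grip.
It also fails if it takes over 53 s, if anything falls off the work surface, if the arm or the gripper's body presses on something with over 40 N, if the wrist force passes 120 N, or if a joint passes its speed limit or range.

## Working session

There is one attempt and no reset: what is moved stays moved. The work goes in short steps, Python scripts to look and compute and a tool call to move; the robot and the scene stay as the last step left them, time stands still between calls to the robot, and variables do not carry over. Pictures are saved under pics/ and viewed, at most 10 in all, crops included, and the job is handed in when it is done.

Besides the shell and the picture viewer there is one more tool, called after "Request:" by a JSON object that holds its "fn" and its "kwargs", one argument or row to a line. move_arm: Moves the arm, as the interface text tells. Its arguments: {"type":"object","properties":{"plan":{"type":"array","items":{"type":"object","properties":{"x":{"type":"number"},"y":{"type":"number"},"z":{"type":"number"},"rx":{"type":"number"},"ry":{"type":"number"},"rz":{"type":"number"}}}},"grip":{"type":"number"},"squeeze":{"type":"number"}},"required":["plan"]}

```bash
mkdir -p pics; cat > h.py <<'E'
import numpy as np, cv2
from workcell import *
def unproj(f,u,v,z=None,plane=None):
    R=cv2.Rodrigues(np.array(f["rvec"],float))[0]; t=np.array(f["tvec"],float).ravel()
    d=np.array([(u-f["cx"])/f["fx"],(v-f["cy"])/f["fy"],1.0])
    c=-R.T@t; w=R.T@d
    if plane is not None: return c+w*(plane-c[2])/w[2]
    return c+w*z
def cloud(f,m):
    v,u=np.nonzero(m&(f["z_map"]>0)); z=f["z_map"][v,u]
    R=cv2.Rodrigues(np.array(f["rvec"],float))[0]; t=np.array(f["tvec"],float).ravel()
    P=np.stack([(u-f["cx"])/f["fx"]*z,(v-f["cy"])/f["fy"]*z,z],1)
    return (P-t)@R
E
python3 - <<'E'
from h import *
s=state(); print(s, pinch_z if not callable(pinch_z) else pinch_z())
out=[]
for c in ["top","scene"]:
    f=grab_frame(c); cv2.imwrite(f"pics/{c}0.png",f["img"][:,:,::-1])
    for l in ["key_square","key_round","key_tee","key_stand","lock_case","keyway"]:
        for r in landmark_of(c,l)[:2]:
            u,v=r["point"]; pl={"key_stand":0,"lock_case":0,"keyway":74}.get(l,40)
            print(c,l,round(r["p"],2),np.round([u,v]),unproj(f,u,v,plane=pl).round(1))
E
```

```text
{'time_s': 0.0, 'qpos': array([ 7.21349245e+01,  1.83522742e+01,  8.97093617e+01, -1.54607091e-03,
        7.20434084e+01, -1.14776588e+00]), 'qvel': array([ 0.06322044,  0.11378336, -0.01506061, -0.01716626,  0.04989266,
        0.01091819]), 'effort': array([ 2.55079278e-03, -4.12457871e+01, -2.31976479e+01,  7.29973731e-02,
        4.58171521e-02, -1.13925814e-04]), 'ee_pos': array([165.26183192, 550.18731926, 213.09391558]), 'ee_rot': array([-1.79894947e+02, -6.34545383e-04,  1.63283168e+02]), 'force': array([-0.69500917, -0.69757672, -0.2284833 ]), 'torque': array([-0.01137778,  0.02468963,  0.00518719]), 'gripper_force': 0.0, 'gripper_width': 91.4146605528566} 18.8
top key_square 0.71 [140. 254.] [346.2 390.8  40. ]
top key_square 0.56 [331. 224.] [ 451.3 -189.1   40. ]
top key_round 0.75 [197. 220.] [453.  222.6  40. ]
top key_round 0.48 [350. 225.] [ 450.4 -247.3   40. ]
top key_tee 0.49 [368. 215.] [ 483.9 -304.    40. ]
top key_tee 0.17 [139. 249.] [361.3 394.2  40. ]
top key_stand 0.9 [350. 222.] [ 462.7 -253.4    0. ]
top lock_case 0.69 [202. 220.] [457.9 214.3   0. ]
top keyway 0.54 [198. 217.] [460.3 212.6  74. ]
scene key_square 0.63 [203. 249.] [ 442.2 -206.6   40. ]
scene key_round 0.52 [192. 272.] [ 477.9 -262.2   40. ]
scene key_tee 0.52 [180. 282.] [ 481.3 -298.2   40. ]
scene key_stand 0.66 [194. 276.] [ 471.8 -259.1    0. ]
scene lock_case 0.79 [335. 184.] [470.8 205.6   0. ]
scene lock_case 0.23 [305. 312.] [711.9 -95.    0. ]
scene keyway 0.48 [335. 166.] [461.6 204.5  74. ]
```

```bash
python3 - <<'E'
import cv2,numpy as np
a=cv2.imread("pics/top0.png");b=cv2.imread("pics/scene0.png")
c1=cv2.resize(a[170:270,100:400],(800,267),interpolation=cv2.INTER_CUBIC)
c2=cv2.resize(b[110:320,130:530],(620,326),interpolation=cv2.INTER_CUBIC)
o=np.zeros((600,800,3),np.uint8);o[:267]=c1;o[270:596,:620]=c2
cv2.imwrite("pics/c0.png",o)
E
```

```text
(no output)
```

View pics/c0.png

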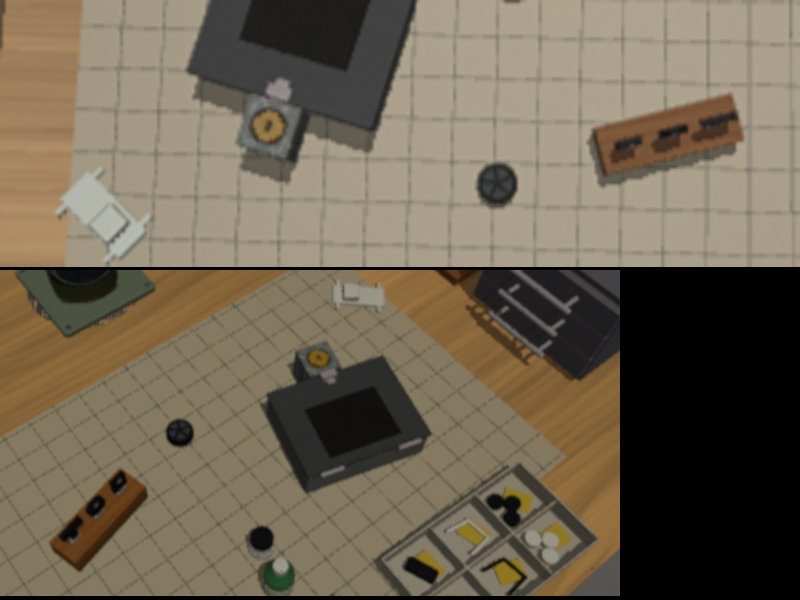

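View pics/top0.png

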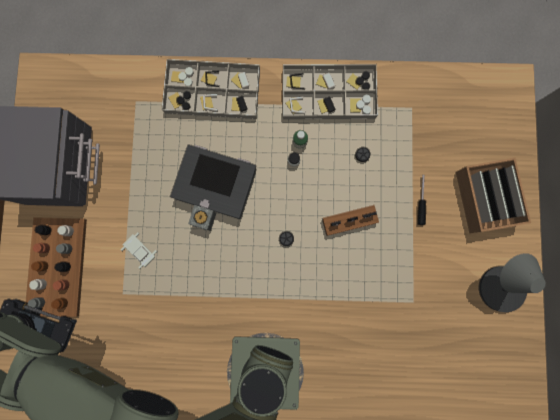

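The square key is at the left end of the stand (top view 331,224), the round one in the middle and the tee on the right (368,215). The lock plug is at (200,217), with the case behind it.

```bash
python3 - <<'E'
from h import *
f=grab_frame("top")
for l,lo,hi in [("key_stand",36,46),("lock_case",60,72)]:
    m=masks_of("top",l)[0]
    P=cloud(f,m["pixels"]); print(l,m["p"],len(P))
    Q=P[(P[:,2]>lo)&(P[:,2]<hi)][:,:2].astype(np.float32)
    r=cv2.minAreaRect(Q); b=cv2.boxPoints(r); print(r, b.round(0).tolist())
E
```

```text
key_stand 0.91 845
((468.6257629394531, -248.73541259765625), (55.881717681884766, 163.35340881347656), 15.529752731323242) [[420.0, -178.0], [464.0, -335.0], [517.0, -320.0], [474.0, -163.0]]
lock_case 0.84 4643
((547.0, 183.05104064941406), (225.3351593017578, 239.26287841796875), 74.59793853759766) [[402.0, 106.0], [632.0, 43.0], [692.0, 260.0], [462.0, 323.0]]
```

Request:
{"fn": "move_arm", "kwargs": {
  "plan": [
    {"x": -38, "y": -24},
    {"x": -38, "y": -24},
    {"x": -38, "y": -24},
    {"x": -38, "y": -24},
    {"x": -38, "y": -24},
    {"x": -38, "y": -24},
    {"x": -38, "y": -24},
    {"x": -38, "y": -24},
    {"x": -38, "y": -24},
    {"x": -38, "y": -24}
  ],
  "grip": 0.5
}}

```text
schema error: expected keys x, y, z, rx, ry, rz
```

Request:
{"fn": "move_arm", "kwargs": {
  "plan": [
    {"x": -38, "y": -24, "z": 0, "rx": 0, "ry": 0, "rz": 0},
    {"x": -38, "y": -24, "z": 0, "rx": 0, "ry": 0, "rz": 0},
    {"x": -38, "y": -24, "z": 0, "rx": 0, "ry": 0, "rz": 0},
    {"x": -38, "y": -24, "z": 0, "rx": 0, "ry": 0, "rz": 0},
    {"x": -38, "y": -24, "z": 0, "rx": 0, "ry": 0, "rz": 0},
    {"x": -38, "y": -24, "z": 0, "rx": 0, "ry": 0, "rz": 0},
    {"x": -38, "y": -24, "z": 0, "rx": 0, "ry": 0, "rz": 0},
    {"x": -38, "y": -24, "z": 0, "rx": 0, "ry": 0, "rz": 0},
    {"x": -38, "y": -24, "z": 0, "rx": 0, "ry": 0, "rz": 0},
    {"x": -38, "y": -24, "z": 0, "rx": 0, "ry": 0, "rz": 0}
  ],
  "grip": 0.5
}}

```text
time_s: 1.85
ee_pos: [461.4, 210.0, 214.2]
ee_rot: [180.0, 0.0, 163.3]
force: [0.5, -0.1, -0.4]
gripper_width: 45.4
gripper_force: 0.0
```

```bash
python3 - <<'E'
from h import *
s=state(); print(s["time_s"],s["ee_pos"],s["ee_rot"],s["qvel"].round(1))
f=grab_frame("wrist"); cv2.imwrite("pics/w1.png",f["img"][:,:,::-1])
R=cv2.Rodrigues(f["rvec"])[0]; c=-R.T@np.ravel(f["tvec"]); print("cam",c,"fwd",R[2],"right",R[0],f["fx"],f["cx"],f["cy"])
for r in landmark_of("wrist","keyway")[:2]:
    u,v=r["point"]; print(r,unproj(f,u,v,plane=74))
for r in landmark_of("wrist","lock_case")[:1]: print(r,unproj(f,*r["point"],plane=0))
E
```

```text
1.85 [461.35133913 209.9949155  214.22640166] [1.79960530e+02 2.77234690e-02 1.63272963e+02] [-49.5  10.2 -13.6   0.1   2.7 -49. ]
cam [388.99241549 232.49392326 384.69148915] fwd [ 0.25648676 -0.0760333  -0.96355253] right [0.28806182 0.95761117 0.00111432] 357.21106258452596 279.3438272938523 212.3009259103027
{'point': [276.2, 199.8], 'p': 0.76} [459.77793053 208.6273493   74.        ]
{'point': [277.7, 183.2], 'p': 0.61} [459.26540077 209.92641281   0.        ]
```

View pics/w1.png

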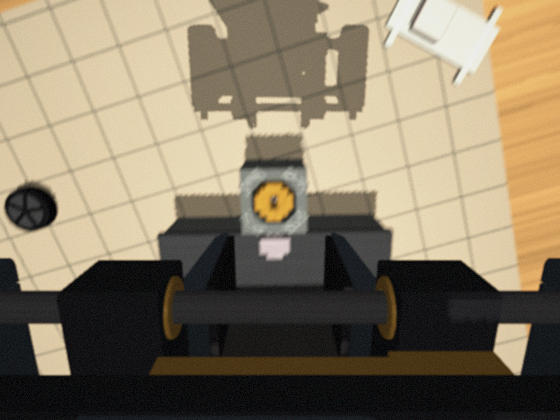

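The plug shows at (276,200), and the fingers are at the bottom of the picture. I'll move closer and shift so the plug is seen clear of the fingers.

Request:
{"fn": "move_arm", "kwargs": {
  "plan": [
    {"x": -15, "y": 0, "z": 21, "rx": 0, "ry": 0, "rz": -0.025},
    {"x": -15, "y": 0, "z": 21, "rx": 0, "ry": 0, "rz": 0},
    {"x": -15, "y": 0, "z": 21, "rx": 0, "ry": 0, "rz": 0},
    {"x": -15, "y": 0, "z": 21, "rx": 0, "ry": 0, "rz": 0},
    {"x": 0, "y": 0, "z": 0, "rx": 0, "ry": 0, "rz": 0},
    {"x": 0, "y": 0, "z": 0, "rx": 0, "ry": 0, "rz": 0},
    {"x": 0, "y": 0, "z": 0, "rx": 0, "ry": 0, "rz": 0}
  ]
}}

```text
time_s: 2.7
ee_pos: [517.8, 196.3, 131.2]
ee_rot: [179.9, 0.1, 164.8]
force: [-0.5, -0.0, 0.7]
gripper_width: 45.5
gripper_force: 0.0
```

```bash
python3 - <<'E'
from h import *
f=grab_frame("wrist"); s=state(); print(s["time_s"],s["ee_pos"],s["ee_rot"],s["qvel"].round(1))
R=cv2.Rodrigues(f["rvec"])[0]; c=-R.T@np.ravel(f["tvec"]); print("cam",c,"fwd",R[2])
for r in landmark_of("wrist","keyway")[:2]:
    u,v=r["point"]; print(r,unproj(f,u,v,plane=74))
img=f["img"]; hsv=cv2.cvtColor(img,cv2.COLOR_RGB2HSV)
u0,v0=map(int,r["point"])
m=cv2.inRange(hsv,(10,110,90),(35,255,255)); w=np.zeros_like(m); w[max(v0-45,0):v0+45,u0-45:u0+45]=1; m*=w
cs=max(cv2.findContours(m,0,2)[0],key=cv2.contourArea); h=cv2.convexHull(cs)
e=cv2.fitEllipse(h); print("ellipse",e,unproj(f,*e[0],plane=74))
g=img[:,:,:].sum(2)
P=cloud(f,np.ones((420,560),bool)); ok=(np.abs(P[:,2]-72)<3)&(np.hypot(P[:,0]-460,P[:,1]-209)<50)
r=cv2.minAreaRect(P[ok][:,:2].astype(np.float32)); print("housing",r,P[ok][:,2].mean())
cv2.imwrite("pics/w2.png",cv2.resize(img[max(v0-75,0):v0+75,u0-100:u0+100,::-1],(800,600),interpolation=cv2.INTER_CUBIC)); print(u0-100,max(v0-75,0))
np.save("w2.npy",img)
E
```

```text
2.75 [517.89353567 196.201901   131.34209978] [1.79918212e+02 8.39915061e-02 1.64764556e+02] [-0.2 -0.2 -0.  -0.1 -0.4 -0.1]
cam [444.75167676 216.82883535 301.6262201 ] fwd [ 0.25905629 -0.06896516 -0.96339693]
{'point': [270.3, 140.1], 'p': 0.78} [459.19057615 207.4131765   74.        ]
ellipse ((270.3454284667969, 140.21266174316406), (56.17816925048828, 57.883609771728516), 160.95339965820312) [459.26483175 207.42193379  74.        ]
housing ((468.7889404296875, 204.93658447265625), (62.79039001464844, 80.72667694091797), 74.77629089355469) 72.25036775819727
170 65
```

View pics/w2.png

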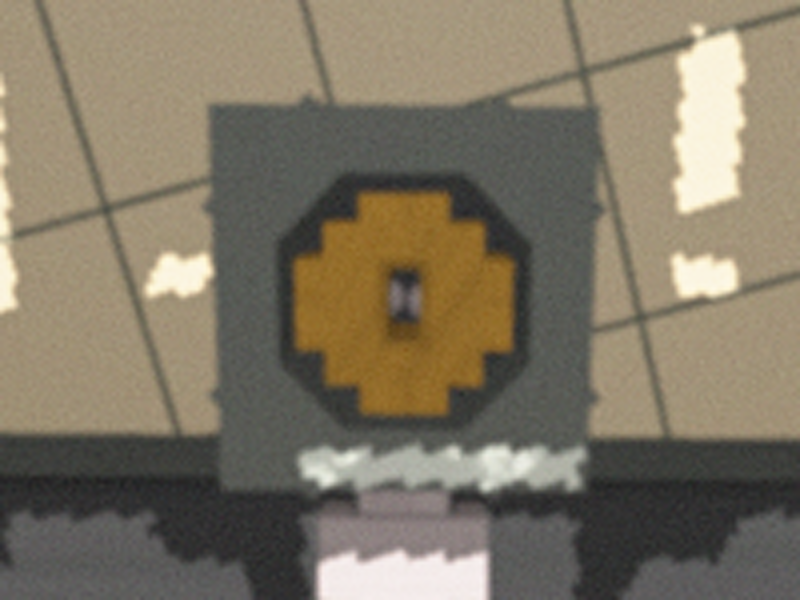

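The plug and slot are seen cleanly at pixel (270.4,140.1), and the housing edges lie square to the tool, so the keyway is near (459.2,207.4) at yaw 164.8. Next is the stand.

Request:
{"fn": "move_arm", "kwargs": {
  "plan": [
    {"x": -7, "y": -45, "z": 0, "rx": 0, "ry": 0, "rz": 0},
    {"x": -7, "y": -45, "z": 0, "rx": 0, "ry": 0, "rz": 0},
    {"x": -7, "y": -45, "z": 0, "rx": 0, "ry": 0, "rz": 0},
    {"x": -7, "y": -45, "z": 0, "rx": 0, "ry": 0, "rz": 0},
    {"x": -7, "y": -45, "z": 0, "rx": 0, "ry": 0, "rz": 0},
    {"x": -7, "y": -45, "z": 0, "rx": 0, "ry": 0, "rz": 0},
    {"x": -7, "y": -45, "z": 0, "rx": 0, "ry": 0, "rz": 0},
    {"x": -7, "y": -45, "z": 0, "rx": 0, "ry": 0, "rz": 0},
    {"x": -7, "y": -45, "z": 0, "rx": 0, "ry": 0, "rz": 0},
    {"x": -7, "y": -45, "z": 0, "rx": 0, "ry": 0, "rz": 0}
  ]
}}

```text
time_s: 3.8
ee_pos: [466.7, -258.8, 131.1]
ee_rot: [-180.0, 0.1, 164.7]
force: [0.9, -0.2, -0.3]
gripper_width: 45.7
gripper_force: 0.0
```

Request:
{"fn": "move_arm", "kwargs": {
  "plan": [
    {"x": 0, "y": 0, "z": 0, "rx": 0, "ry": 0, "rz": 0.129},
    {"x": 0, "y": 0, "z": 0, "rx": 0, "ry": 0, "rz": 0.129},
    {"x": 0, "y": 0, "z": 0, "rx": 0, "ry": 0, "rz": 0.129},
    {"x": 0, "y": 0, "z": 4, "rx": 0, "ry": 0, "rz": 0.129},
    {"x": 0, "y": 0, "z": 5, "rx": 0, "ry": 0, "rz": 0.129},
    {"x": 0, "y": 0, "z": 5, "rx": 0, "ry": 0, "rz": 0.129},
    {"x": 0, "y": 0, "z": 5, "rx": 0, "ry": 0, "rz": 0.129},
    {"x": 0, "y": 0, "z": 5, "rx": 0, "ry": 0, "rz": 0.129},
    {"x": 0, "y": 0, "z": 0, "rx": 0, "ry": 0, "rz": 0},
    {"x": 0, "y": 0, "z": 0, "rx": 0, "ry": 0, "rz": 0}
  ]
}}

```text
time_s: 4.8
ee_pos: [467.2, -257.0, 106.7]
ee_rot: [180.0, 0.0, 105.8]
force: [0.1, 0.5, -0.3]
gripper_width: 45.7
gripper_force: 0.0
```

```bash
python3 - <<'E'
from h import *
f=grab_frame("wrist"); s=state(); print(s["time_s"],s["ee_pos"],s["ee_rot"],s["qvel"].round(1),s["qpos"].round(1))
img=f["img"]; cv2.imwrite("pics/w3.png",img[:,:,::-1])
for l in ["key_square","key_round","key_tee"]:
  for r in landmark_of("wrist",l)[:2]:
    u,v=r["point"]; print(l,r,unproj(f,u,v,plane=40))
for r in masks_of("wrist","key_square")[:1]:
    P=cloud(f,r["pixels"]); print(r["p"],r["box"],len(P),np.percentile(P[:,2],[5,50,95]))
    Q=P[P[:,2]>80]; rr=cv2.minAreaRect(Q[:,:2].astype(np.float32)); print(rr, Q.mean(0))
P=cloud(f,np.ones((420,560),bool)); ok=(np.abs(P[:,2]-40)<2)&(np.hypot(P[:,0]-468,P[:,1]+249)<110)
print(cv2.minAreaRect(P[ok][:,:2].astype(np.float32)))
E
```

```text
4.85 [ 467.25545222 -257.13916348  106.66155069] [1.79947280e+02 4.68712310e-02 1.05728228e+02] [-0.1  0.1 -0.   0.  -0.   0.5] [-30.1  19.9 104.2   0.   55.9 -45.8]
key_square {'point': [280.3, 140.4], 'p': 0.87} [ 451.95860144 -199.78516206   40.        ]
key_round {'point': [281.0, 213.8], 'p': 0.68} [ 465.95142379 -247.53275369   40.        ]
key_tee {'point': [280.4, 286.0], 'p': 0.87} [ 480.45919894 -300.38501989   40.        ]
0.82 [282.9, 141.6, 23.8, 53.0] 879 [82.4030237  83.68746266 84.75342121]
((452.3135681152344, -199.34112548828125), (9.201180458068848, 27.677406311035156), 15.89587116241455) [ 452.19641027 -198.62794025   83.68334103]
((463.15692138671875, -237.49154663085938), (56.16780471801758, 138.82562255859375), 15.652233123779297)
```

View pics/w3.png

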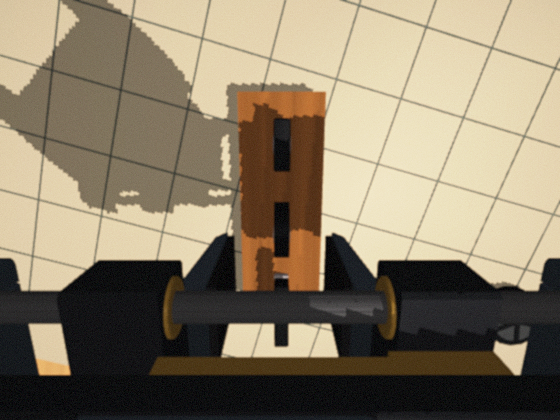

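The square key's head shows at (282,145), with the round and tee keys behind it. I'll go down over it at (452.2,-199.5), at yaw 105.7.

Request:
{"fn": "move_arm", "kwargs": {
  "plan": [
    {"x": 14.5, "y": 0.3, "z": 0, "rx": 0, "ry": 0, "rz": 0},
    {"x": 15, "y": 0.3, "z": 0, "rx": 0, "ry": 0, "rz": 0},
    {"x": 15, "y": 0.3, "z": 0, "rx": 0, "ry": 0, "rz": 0},
    {"x": 15, "y": 0.2, "z": 0, "rx": 0, "ry": 0, "rz": 0},
    {"x": 0, "y": 0, "z": 11, "rx": 0, "ry": 0, "rz": 0},
    {"x": 0, "y": 0, "z": 15, "rx": 0, "ry": 0, "rz": 0},
    {"x": 0, "y": 0, "z": 15, "rx": 0, "ry": 0, "rz": 0},
    {"x": 0, "y": 0, "z": 14, "rx": 0, "ry": 0, "rz": 0},
    {"x": 0, "y": 0, "z": 0, "rx": 0, "ry": 0, "rz": 0},
    {"x": 0, "y": 0, "z": 0, "rx": 0, "ry": 0, "rz": 0}
  ]
}}

```text
time_s: 6.05
ee_pos: [452.0, -199.5, 50.6]
ee_rot: [-180.0, -0.0, 105.6]
force: [0.0, -0.6, 0.1]
gripper_width: 45.1
gripper_force: 0.0
```

Request:
{"fn": "move_arm", "kwargs": {
  "plan": [
    {"x": 0, "y": 0, "z": 0, "rx": 0, "ry": 0, "rz": 0},
    {"x": 0, "y": 0, "z": 0, "rx": 0, "ry": 0, "rz": 0},
    {"x": 0, "y": 0, "z": 0, "rx": 0, "ry": 0, "rz": 0},
    {"x": 0, "y": 0, "z": 0, "rx": 0, "ry": 0, "rz": 0},
    {"x": 0, "y": 0, "z": 0, "rx": 0, "ry": 0, "rz": 0},
    {"x": 0, "y": 0, "z": 0, "rx": 0, "ry": 0, "rz": 0},
    {"x": 0, "y": 0, "z": 0, "rx": 0, "ry": 0, "rz": 0},
    {"x": 0, "y": 0, "z": 0, "rx": 0, "ry": 0, "rz": 0}
  ],
  "grip": 0.0,
  "squeeze": 20
}}

```text
time_s: 6.85
ee_pos: [452.1, -199.6, 51.1]
ee_rot: [180.0, 0.0, 105.6]
force: [-0.1, 0.5, 3.1]
gripper_width: 9.0
gripper_force: 20.0
```

```bash
python3 - <<'E'
from h import *
f=grab_frame("wrist"); s=state()
for k in ["time_s","ee_pos","ee_rot","force","torque","gripper_width","gripper_force"]: print(k,s[k])
for r in masks_of("wrist","key_square")[:1]: print(r["p"],r["box"])
cv2.imwrite("pics/w4.png",f["img"][:,:,::-1])
E
```

```text
time_s 6.9
ee_pos [ 452.12716677 -199.60736656   51.11163739]
ee_rot [1.79987122e+02 7.33421321e-03 1.05586100e+02]
force [-0.47244383 -0.05563044  2.5632004 ]
torque [-0.01699023  0.14912733 -0.01700705]
gripper_width 8.907528767440224
gripper_force 20.000289380550385
0.86 [278.9, 264.8, 23.7, 45.3]
```

Request:
{"fn": "move_arm", "kwargs": {
  "plan": [
    {"x": 0, "y": 0, "z": 0, "rx": 0, "ry": 0, "rz": 0},
    {"x": 0, "y": 0, "z": 0, "rx": 0, "ry": 0, "rz": 0},
    {"x": 0, "y": 0, "z": -6, "rx": 0, "ry": 0, "rz": 0},
    {"x": 0, "y": 0, "z": -9, "rx": 0, "ry": 0, "rz": 0},
    {"x": 0, "y": 0, "z": -10, "rx": 0, "ry": 0, "rz": 0},
    {"x": 0, "y": 0, "z": -10, "rx": 0, "ry": 0, "rz": 0},
    {"x": 0, "y": 0, "z": -15, "rx": 0, "ry": 0, "rz": 0},
    {"x": 0, "y": 0, "z": -20, "rx": 0, "ry": 0, "rz": 0},
    {"x": 0, "y": 0, "z": -15, "rx": 0, "ry": 0, "rz": 0},
    {"x": 0, "y": 0, "z": 0, "rx": 0, "ry": 0, "rz": 0}
  ],
  "grip": 0.0,
  "squeeze": 55
}}

```text
time_s: 7.95
ee_pos: [453.6, -200.3, 138.5]
ee_rot: [179.8, 0.2, 105.6]
force: [0.2, -0.5, -0.7]
gripper_width: 8.4
gripper_force: 55.0
```

Request:
{"fn": "move_arm", "kwargs": {
  "plan": [
    {"x": 0, "y": 0, "z": 0, "rx": 0, "ry": 0, "rz": -0.129},
    {"x": 0, "y": 0, "z": 0, "rx": 0, "ry": 0, "rz": -0.129},
    {"x": 0, "y": 0, "z": 0, "rx": 0, "ry": 0, "rz": -0.129},
    {"x": 0, "y": 0, "z": 0, "rx": 0, "ry": 0, "rz": -0.129},
    {"x": 0, "y": 0, "z": 0, "rx": 0, "ry": 0, "rz": -0.129},
    {"x": 0, "y": 0, "z": 0, "rx": 0, "ry": 0, "rz": -0.129},
    {"x": 0, "y": 0, "z": 0, "rx": 0, "ry": 0, "rz": -0.129},
    {"x": 0, "y": 0, "z": 0, "rx": 0, "ry": 0, "rz": -0.129},
    {"x": 0, "y": 0, "z": 0, "rx": 0, "ry": 0, "rz": 0},
    {"x": 0, "y": 0, "z": 0, "rx": 0, "ry": 0, "rz": 0}
  ]
}}

```text
time_s: 8.95
ee_pos: [451.8, -199.4, 135.6]
ee_rot: [180.0, -0.0, 164.6]
force: [-0.0, -0.1, -1.6]
gripper_width: 8.8
gripper_force: 55.0
```

```bash
python3 - <<'E'
from h import *
f=grab_frame("wrist"); s=state()
for k in ["time_s","ee_pos","ee_rot","force","torque","gripper_width","gripper_force"]: print(k,s[k])
cv2.imwrite("pics/w5.png",f["img"][:,:,::-1])
for r in landmark_of("wrist","key_square")[:1]: print(r)
y=np.radians(s["ee_rot"][2]); d=np.array([459.2,207.4])-s["ee_pos"][:2]
print("dx,dy tool",d@[np.cos(y),np.sin(y)],d@[np.sin(y),-np.cos(y)])
E
```

```text
time_s 9.0
ee_pos [ 451.83617567 -199.44480886  135.62533481]
ee_rot [ 1.79986902e+02 -3.51696147e-02  1.64583670e+02]
force [-0.01296022 -0.0462875  -0.84692466]
torque [ 0.00863128 -0.01880095 -0.01532904]
gripper_width 8.76074456215033
gripper_force 54.99972939491272
{'point': [278.9, 256.0], 'p': 0.71}
dx,dy tool 101.05304673923683 394.1639330878084
```

View pics/w5.png

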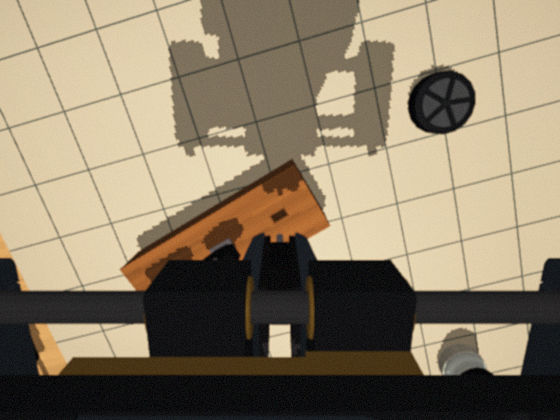

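The key is held between the fingers at (280,250), and its slot in the stand at (280,215) is empty. Next is the move above the keyway.

Request:
{"fn": "move_arm", "kwargs": {
  "plan": [
    {"x": 9, "y": 34.4, "z": 0, "rx": 0, "ry": 0, "rz": 0},
    {"x": 10.5, "y": 41, "z": 0, "rx": 0, "ry": 0, "rz": 0},
    {"x": 10.5, "y": 41, "z": 0, "rx": 0, "ry": 0, "rz": 0},
    {"x": 10.5, "y": 41, "z": 0, "rx": 0, "ry": 0, "rz": 0},
    {"x": 10.5, "y": 41, "z": 0, "rx": 0, "ry": 0, "rz": 0},
    {"x": 10.5, "y": 41, "z": 0, "rx": 0, "ry": 0, "rz": 0},
    {"x": 10.5, "y": 41, "z": 0, "rx": 0, "ry": 0, "rz": 0},
    {"x": 10.5, "y": 41, "z": 0, "rx": 0, "ry": 0, "rz": 0},
    {"x": 10.5, "y": 41, "z": 0, "rx": 0, "ry": 0, "rz": 0},
    {"x": 8, "y": 32, "z": 0, "rx": 0, "ry": 0, "rz": 0}
  ]
}}

```text
time_s: 10.05
ee_pos: [458.4, 209.9, 136.0]
ee_rot: [180.0, 0.0, 164.7]
force: [0.1, -0.4, -1.2]
gripper_width: 8.7
gripper_force: 55.0
```

Request:
{"fn": "move_arm", "kwargs": {
  "plan": [
    {"x": 0, "y": 0, "z": 0, "rx": 0, "ry": 0, "rz": 0},
    {"x": 0, "y": 0, "z": 0, "rx": 0, "ry": 0, "rz": 0},
    {"x": 0, "y": 0, "z": 0, "rx": 0, "ry": 0, "rz": 0}
  ]
}}

```text
time_s: 10.35
ee_pos: [458.3, 206.5, 135.8]
ee_rot: [-180.0, -0.0, 164.7]
force: [0.4, 0.5, -0.6]
gripper_width: 8.9
gripper_force: 55.0
```

```bash
cat > st.py <<'E'
from h import *
s=state()
for k in ["time_s","ee_pos","ee_rot","force","torque","gripper_width"]: print(k,np.round(s[k],3))
y=np.radians(s["ee_rot"][2]); d=np.array([459.2,207.4])-s["ee_pos"][:2]
print("dx,dy tool",d@[np.cos(y),np.sin(y)],d@[np.sin(y),-np.cos(y)])
E
cat > w6.py <<'E'
from h import *
f=grab_frame("wrist"); img=f["img"]
import sys
cv2.imwrite(sys.argv[1],cv2.resize(img[150:300,180:380,::-1],(800,600),interpolation=cv2.INTER_CUBIC))
for l in ["keyway","key_square"]:
    for r in landmark_of("wrist",l)[:1]: print(l,r,unproj(f,*r["point"],plane=74))
E
python3 st.py; python3 w6.py pics/w6.png
```

```text
time_s 10.35
ee_pos [458.306 206.526 135.787]
ee_rot [-1.79954e+02 -2.50000e-02  1.64652e+02]
force [ 0.354  0.542 -0.63 ]
torque [-0.086 -0.036  0.015]
gripper_width 8.854
dx,dy tool -0.630322243712182 1.079789030603245
keyway {'point': [278.1, 227.1], 'p': 0.59} [457.51933339 206.77429796  74.        ]
key_square {'point': [278.6, 255.7], 'p': 0.65} [477.81887352 201.53726214  74.        ]
```

View pics/w6.png

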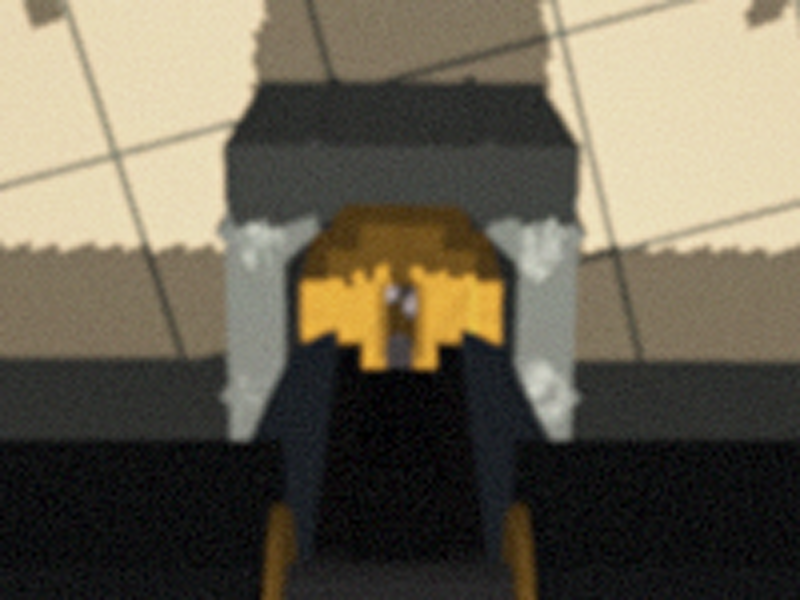

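The blade's nose is at crop (400,345) and the slot at (401,300), so they line up with a small remaining shift to make. I'll correct that and go down to just above the mouth.

Request:
{"fn": "move_arm", "kwargs": {
  "plan": [
    {"x": -0.6, "y": 0.6, "z": 4, "rx": 0, "ry": 0, "rz": 0},
    {"x": 0, "y": 0, "z": 8, "rx": 0, "ry": 0, "rz": 0},
    {"x": 0, "y": 0, "z": 7, "rx": 0, "ry": 0, "rz": 0},
    {"x": 0, "y": 0, "z": 0, "rx": 0, "ry": 0, "rz": 0},
    {"x": 0, "y": 0, "z": 0, "rx": 0, "ry": 0, "rz": 0},
    {"x": 0, "y": 0, "z": 0, "rx": 0, "ry": 0, "rz": 0}
  ]
}}

```text
time_s: 11.1
ee_pos: [459.5, 208.0, 117.0]
ee_rot: [180.0, 0.0, 164.7]
force: [-0.7, -0.4, -0.8]
gripper_width: 8.6
gripper_force: 55.0
```

```bash
python3 st.py; python3 w6.py pics/w7.png
```

```text
time_s 11.1
ee_pos [459.484 208.022 117.032]
ee_rot [1.79987e+02 1.10000e-02 1.64715e+02]
force [-0.724 -0.358 -0.834]
torque [-0.021 -0.031 -0.023]
gripper_width 8.648
dx,dy tool 0.11017977459890255 -0.6750510547099171
keyway {'point': [273.5, 238.1], 'p': 0.77} [459.20538331 205.23749401  74.        ]
key_square {'point': [280.2, 259.1], 'p': 0.83} [474.13555974 205.55972606  74.        ]
```

View pics/w7.png

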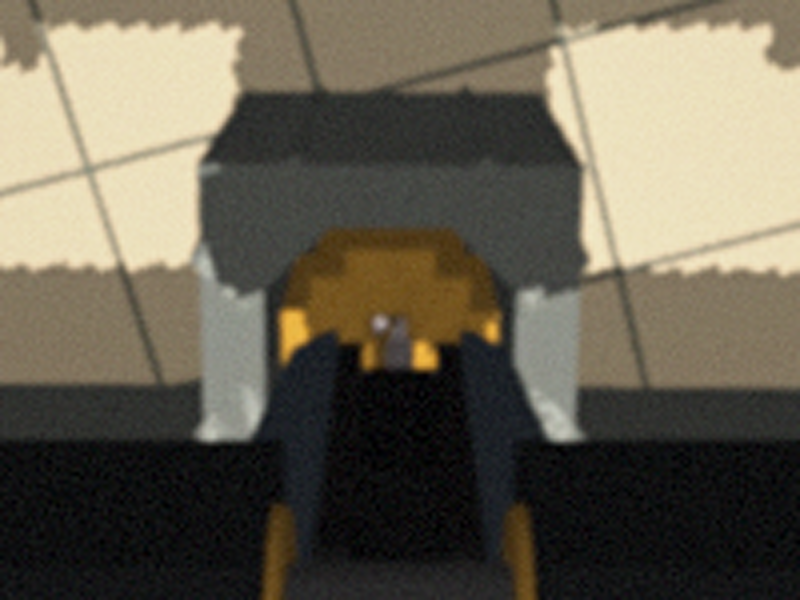

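The tool now sits about 1 mm too far along +y: the plug centre is at crop column 390 and the blade at 397. I'll correct that and touch down gently.

Request:
{"fn": "move_arm", "kwargs": {
  "plan": [
    {"x": 0, "y": -1, "z": 0, "rx": 0, "ry": 0, "rz": 0},
    {"x": 0, "y": 0, "z": 0, "rx": 0, "ry": 0, "rz": 0},
    {"x": 0, "y": 0, "z": 0, "rx": 0, "ry": 0, "rz": 0},
    {"x": 0, "y": 0, "z": 0, "rx": 0, "ry": 0, "rz": 0},
    {"x": 0, "y": 0, "z": 0, "rx": 0, "ry": 0, "rz": 0}
  ]
}}

```text
time_s: 11.75
ee_pos: [459.1, 207.0, 117.0]
ee_rot: [180.0, 0.0, 164.7]
force: [-0.2, 0.6, -1.2]
gripper_width: 8.7
gripper_force: 55.0
```

```bash
cat > al.py <<'E'
from h import *
import sys
s=state(); f=grab_frame("wrist"); R=cv2.Rodrigues(f["rvec"])[0]; t=np.ravel(f["tvec"])
img=cv2.resize(f["img"][150:300,180:380,::-1],(800,600),interpolation=cv2.INTER_CUBIC)
y=np.radians(164.76)
def pr(P):
    p=R@P+t; return np.array([p[0]/p[2]*f["fx"]+f["cx"],p[1]/p[2]*f["fy"]+f["cy"]])
g=f["img"].astype(int)
# housing side edges: columns of the light-grey top strip (crop row 400)
r=int(150+420/4)
for row in (249,252,255):
    d=np.diff(g[row].sum(1)); print(row,[ (i,d[i]) for i in range(215,345) if abs(d[i])>60])
for nm,P in [("TCP",s["ee_pos"]),("nose",s["ee_pos"]-[0,0,39]),("plug",np.array([459.2,207.4,74]))]: print(nm,pr(P))
cv2.imwrite(sys.argv[1],img)
E
python3 st.py; python3 al.py pics/w8.png
```

```text
time_s 11.75
ee_pos [459.072 206.981 116.977]
ee_rot [1.79993e+02 1.00000e-03 1.64715e+02]
force [-0.221  0.592 -1.156]
torque [-0.032 -0.003  0.015]
gripper_width 8.682
dx,dy tool -0.013432047771569769 0.43758235004455354
249 [(231, np.int64(89)), (232, np.int64(118)), (244, np.int64(-68)), (245, np.int64(-78)), (246, np.int64(-134)), (247, np.int64(-102)), (310, np.int64(67)), (311, np.int64(133)), (312, np.int64(88)), (324, np.int64(-81)), (325, np.int64(-131))]
252 [(231, np.int64(108)), (232, np.int64(103)), (235, np.int64(66)), (244, np.int64(-125)), (245, np.int64(-146)), (246, np.int64(-95)), (312, np.int64(136)), (313, np.int64(113)), (324, np.int64(-97)), (325, np.int64(-104)), (326, np.int64(-65))]
255 [(231, np.int64(129)), (232, np.int64(155)), (233, np.int64(76)), (242, np.int64(-81)), (243, np.int64(-134)), (244, np.int64(-114)), (245, np.int64(-88)), (313, np.int64(70)), (314, np.int64(132)), (315, np.int64(102)), (323, np.int64(-78)), (324, np.int64(-140)), (325, np.int64(-128))]
TCP [277.60750505 265.29258887]
nose [277.86664091 239.57084027]
plug [278.58009951 237.44858468]
```

View pics/w8.png

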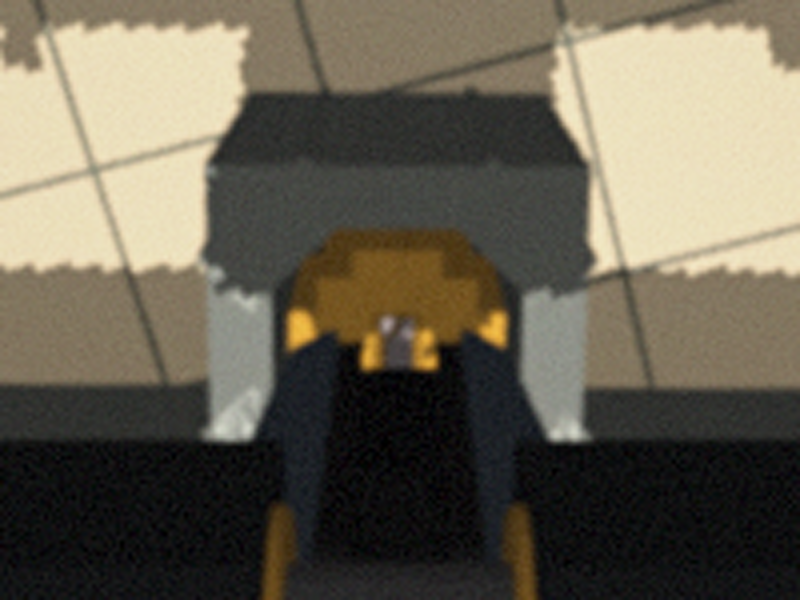

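The plug centre (column 397.5) and the blade (column 399) now agree to about 0.2 mm. I'll go in slowly and watch the force.

Request:
{"fn": "move_arm", "kwargs": {
  "plan": [
    {"x": 0, "y": 0, "z": 2, "rx": 0, "ry": 0, "rz": 0},
    {"x": 0, "y": 0, "z": 1.5, "rx": 0, "ry": 0, "rz": 0},
    {"x": 0, "y": 0, "z": 1, "rx": 0, "ry": 0, "rz": 0},
    {"x": 0, "y": 0, "z": 1, "rx": 0, "ry": 0, "rz": 0},
    {"x": 0, "y": 0, "z": 1, "rx": 0, "ry": 0, "rz": 0},
    {"x": 0, "y": 0, "z": 0.5, "rx": 0, "ry": 0, "rz": 0},
    {"x": 0, "y": 0, "z": 0, "rx": 0, "ry": 0, "rz": 0},
    {"x": 0, "y": 0, "z": 0, "rx": 0, "ry": 0, "rz": 0}
  ]
}}

```text
time_s: 12.6
ee_pos: [459.1, 207.0, 110.0]
ee_rot: [180.0, 0.0, 164.7]
force: [0.5, -0.1, -0.3]
gripper_width: 8.8
gripper_force: 55.0
```

```bash
python3 st.py
```

```text
time_s 12.6
ee_pos [459.089 207.    109.983]
ee_rot [1.79992e+02 1.00000e-03 1.64715e+02]
force [ 0.525 -0.126 -0.252]
torque [-0.036 -0.006  0.013]
gripper_width 8.802
dx,dy tool -0.0017807798856368379 0.41564850432710426
```

Request:
{"fn": "move_arm", "kwargs": {
  "plan": [
    {"x": 0, "y": 0, "z": 1.5, "rx": 0, "ry": 0, "rz": 0},
    {"x": 0, "y": 0, "z": 1.5, "rx": 0, "ry": 0, "rz": 0},
    {"x": 0, "y": 0, "z": 1.5, "rx": 0, "ry": 0, "rz": 0},
    {"x": 0, "y": 0, "z": 1, "rx": 0, "ry": 0, "rz": 0},
    {"x": 0, "y": 0, "z": 1, "rx": 0, "ry": 0, "rz": 0},
    {"x": 0, "y": 0, "z": 1, "rx": 0, "ry": 0, "rz": 0},
    {"x": 0, "y": 0, "z": 1, "rx": 0, "ry": 0, "rz": 0},
    {"x": 0, "y": 0, "z": 0, "rx": 0, "ry": 0, "rz": 0}
  ]
}}

```text
time_s: 13.4
ee_pos: [459.0, 206.2, 101.3]
ee_rot: [-179.9, 0.0, 164.7]
force: [-0.3, -4.1, 1.0]
gripper_width: 8.8
gripper_force: 55.0
```

Request:
{"fn": "move_arm", "kwargs": {
  "plan": [
    {"x": 0, "y": 0, "z": 1, "rx": 0, "ry": 0, "rz": 0},
    {"x": 0, "y": 0, "z": 1, "rx": 0, "ry": 0, "rz": 0},
    {"x": 0, "y": 0, "z": 0, "rx": 0, "ry": 0, "rz": 0}
  ]
}}

```text
time_s: 13.7
ee_pos: [458.6, 206.4, 98.9]
ee_rot: [-179.9, -0.0, 164.7]
force: [-0.8, -3.8, -0.8]
gripper_width: 8.5
gripper_force: 55.0
```

Request:
{"fn": "move_arm", "kwargs": {
  "plan": [
    {"x": 0, "y": -0.6, "z": 0, "rx": 0, "ry": 0, "rz": 0},
    {"x": 0, "y": 0, "z": 1, "rx": 0, "ry": 0, "rz": 0},
    {"x": 0, "y": 0, "z": 1, "rx": 0, "ry": 0, "rz": 0},
    {"x": 0, "y": 0, "z": 1, "rx": 0, "ry": 0, "rz": 0},
    {"x": 0, "y": 0, "z": 1, "rx": 0, "ry": 0, "rz": 0},
    {"x": 0, "y": 0, "z": 0, "rx": 0, "ry": 0, "rz": 0}
  ]
}}

```text
time_s: 14.3
ee_pos: [459.2, 206.9, 95.7]
ee_rot: [179.9, 0.0, 164.7]
force: [-0.3, -2.6, 2.0]
gripper_width: 8.8
gripper_force: 55.0
```

Request:
{"fn": "move_arm", "kwargs": {
  "plan": [
    {"x": 0, "y": 0, "z": 1, "rx": 0, "ry": 0, "rz": 0},
    {"x": 0, "y": 0, "z": 1, "rx": 0, "ry": 0, "rz": 0},
    {"x": 0, "y": 0, "z": 1, "rx": 0, "ry": 0, "rz": 0},
    {"x": 0, "y": 0, "z": 0, "rx": 0, "ry": 0, "rz": 0}
  ]
}}

```text
time_s: 14.7
ee_pos: [459.8, 207.0, 92.8]
ee_rot: [179.9, 0.1, 164.7]
force: [0.4, -2.0, 2.3]
gripper_width: 9.0
gripper_force: 55.0
```

Request:
{"fn": "move_arm", "kwargs": {
  "plan": [
    {"x": 0, "y": -0.2, "z": 1, "rx": 0, "ry": 0, "rz": 0},
    {"x": 0, "y": 0, "z": 1, "rx": 0, "ry": 0, "rz": 0},
    {"x": 0, "y": 0, "z": 1, "rx": 0, "ry": 0, "rz": 0},
    {"x": 0, "y": 0, "z": 1, "rx": 0, "ry": 0, "rz": 0},
    {"x": 0, "y": 0, "z": 1, "rx": 0, "ry": 0, "rz": 0},
    {"x": 0, "y": 0, "z": 0, "rx": 0, "ry": 0, "rz": 0}
  ]
}}

```text
time_s: 15.3
ee_pos: [459.3, 206.8, 87.2]
ee_rot: [179.9, 0.0, 164.7]
force: [1.6, 2.2, 0.3]
gripper_width: 8.9
gripper_force: 55.0
```

Request:
{"fn": "move_arm", "kwargs": {
  "plan": [
    {"x": 0, "y": 0, "z": 1, "rx": 0, "ry": 0, "rz": 0},
    {"x": 0, "y": 0, "z": 1, "rx": 0, "ry": 0, "rz": 0},
    {"x": 0, "y": 0, "z": 0, "rx": 0, "ry": 0, "rz": 0}
  ]
}}

```text
time_s: 15.6
ee_pos: [459.1, 206.6, 85.3]
ee_rot: [179.9, 0.0, 164.7]
force: [1.6, 4.2, -1.2]
gripper_width: 9.0
gripper_force: 55.0
```

```bash
python3 st.py
```

```text
time_s 15.6
ee_pos [459.079 206.65   85.263]
ee_rot [1.79940e+02 1.20000e-02 1.64698e+02]
force [ 1.573  4.198 -1.159]
torque [ 0.865 -0.392 -0.013]
gripper_width 8.955
dx,dy tool 0.08099310067098814 0.7557942692622494
```

Request:
{"fn": "move_arm", "kwargs": {
  "plan": [
    {"x": 0, "y": 0, "z": 1, "rx": 0, "ry": 0, "rz": 0},
    {"x": 0, "y": 0, "z": 1, "rx": 0, "ry": 0, "rz": 0},
    {"x": 0, "y": 0, "z": 0, "rx": 0, "ry": 0, "rz": 0}
  ]
}}

```text
time_s: 15.9
ee_pos: [459.2, 206.6, 85.0]
ee_rot: [179.9, 0.0, 164.7]
force: [-1.5, 2.4, 11.7]
gripper_width: 8.3
gripper_force: 55.0
```

Request:
{"fn": "move_arm", "kwargs": {
  "plan": [
    {"x": 0, "y": 0, "z": 1, "rx": 0, "ry": 0, "rz": 0},
    {"x": 0, "y": 0, "z": 0, "rx": 0, "ry": 0, "rz": 0},
    {"x": 0, "y": 0, "z": 0, "rx": 0, "ry": 0, "rz": 0}
  ]
}}

```text
time_s: 16.2
ee_pos: [459.2, 206.7, 84.9]
ee_rot: [179.9, 0.1, 164.7]
force: [-3.4, 1.7, 18.3]
gripper_width: 9.0
gripper_force: 55.0
```

```bash
python3 st.py
```

```text
time_s 16.2
ee_pos [459.194 206.668  84.917]
ee_rot [1.79899e+02 7.00000e-02 1.64702e+02]
force [-3.384  1.66  18.255]
torque [ 0.543  0.672 -0.022]
gripper_width 9.003
dx,dy tool 0.1870360424642477 0.7077151029511639
```

The shoulder is home: it stopped at TCP z 84.9 (85.1 expected) with the push rising to 18 N. Now the clockwise turn.

Request:
{"fn": "move_arm", "kwargs": {
  "plan": [
    {"x": 0, "y": 0, "z": 0, "rx": 0, "ry": 0, "rz": 0.08},
    {"x": 0, "y": 0, "z": 0, "rx": 0, "ry": 0, "rz": 0.08},
    {"x": 0, "y": 0, "z": 0, "rx": 0, "ry": 0, "rz": 0.08},
    {"x": 0, "y": 0, "z": 0, "rx": 0, "ry": 0, "rz": 0.08},
    {"x": 0, "y": 0, "z": 0, "rx": 0, "ry": 0, "rz": 0.08},
    {"x": 0, "y": 0, "z": 0, "rx": 0, "ry": 0, "rz": 0.08},
    {"x": 0, "y": 0, "z": 0, "rx": 0, "ry": 0, "rz": 0.08},
    {"x": 0, "y": 0, "z": 0, "rx": 0, "ry": 0, "rz": 0.08},
    {"x": 0, "y": 0, "z": 0, "rx": 0, "ry": 0, "rz": 0},
    {"x": 0, "y": 0, "z": 0, "rx": 0, "ry": 0, "rz": 0}
  ]
}}

```text
time_s: 17.2
ee_pos: [459.7, 206.8, 85.0]
ee_rot: [179.8, 0.0, 128.0]
force: [-2.0, 3.1, 17.8]
gripper_width: 8.5
gripper_force: 55.0
```

```bash
python3 st.py
```

```text
time_s 17.2
ee_pos [459.721 206.826  84.951]
ee_rot [1.79812e+02 2.30000e-02 1.28042e+02]
force [-1.994  3.086 17.834]
torque [0.449 0.417 0.052]
gripper_width 8.546
dx,dy tool 0.7735032072069868 -0.05665308213474457
```

Request:
{"fn": "move_arm", "kwargs": {
  "plan": [
    {"x": 0, "y": 0, "z": 0, "rx": 0, "ry": 0, "rz": 0.12},
    {"x": 0, "y": 0, "z": 0, "rx": 0, "ry": 0, "rz": 0.12},
    {"x": 0, "y": 0, "z": 0, "rx": 0, "ry": 0, "rz": 0.12},
    {"x": 0, "y": 0, "z": 0, "rx": 0, "ry": 0, "rz": 0.12},
    {"x": 0, "y": 0, "z": 0, "rx": 0, "ry": 0, "rz": 0.12},
    {"x": 0, "y": 0, "z": 0, "rx": 0, "ry": 0, "rz": 0.12},
    {"x": 0, "y": 0, "z": 0, "rx": 0, "ry": 0, "rz": 0.12},
    {"x": 0, "y": 0, "z": 0, "rx": 0, "ry": 0, "rz": 0.12},
    {"x": 0, "y": 0, "z": 0, "rx": 0, "ry": 0, "rz": 0},
    {"x": 0, "y": 0, "z": 0, "rx": 0, "ry": 0, "rz": 0}
  ]
}}

```text
time_s: 18.2
ee_pos: [460.0, 206.7, 84.9]
ee_rot: [179.8, -0.1, 73.1]
force: [-1.1, 1.8, 16.3]
gripper_width: 8.6
gripper_force: 55.0
```

```bash
python3 st.py
```

```text
time_s 18.2
ee_pos [459.994 206.72   84.93 ]
ee_rot [ 1.79838e+02 -1.36000e-01  7.30600e+01]
force [-1.07   1.798 16.287]
torque [0.376 0.324 0.062]
gripper_width 8.625
dx,dy tool 0.41959936946496346 -0.9578602116162224
```

Request:
{"fn": "move_arm", "kwargs": {
  "plan": [
    {"x": 0, "y": 0, "z": 0, "rx": 0, "ry": 0, "rz": 0.06},
    {"x": 0, "y": 0, "z": 0, "rx": 0, "ry": 0, "rz": 0.04},
    {"x": 0, "y": 0, "z": 0, "rx": 0, "ry": 0, "rz": 0},
    {"x": 0, "y": 0, "z": 0, "rx": 0, "ry": 0, "rz": 0},
    {"x": 0, "y": 0, "z": 0, "rx": 0, "ry": 0, "rz": 0}
  ]
}}

```text
time_s: 18.7
ee_pos: [460.0, 206.7, 84.9]
ee_rot: [179.8, -0.2, 67.3]
force: [-1.1, 2.2, 16.7]
gripper_width: 9.0
gripper_force: 55.0
```

```bash
python3 st.py
```

```text
time_s 18.7
ee_pos [460.038 206.713  84.937]
ee_rot [ 1.79848e+02 -1.53000e-01  6.73370e+01]
force [-1.097  2.178 16.695]
torque [0.322 0.355 0.049]
gripper_width 9.037
dx,dy tool 0.31116074862836307 -1.0382531844023752
```

Request:
{"fn": "move_arm", "kwargs": {
  "plan": [
    {"x": 0, "y": 0, "z": 0, "rx": 0, "ry": 0, "rz": 0.03},
    {"x": 0, "y": 0, "z": 0, "rx": 0, "ry": 0, "rz": 0.03},
    {"x": 0, "y": 0, "z": 0, "rx": 0, "ry": 0, "rz": 0},
    {"x": 0, "y": 0, "z": 0, "rx": 0, "ry": 0, "rz": 0}
  ]
}}

```text
time_s: 19.1
ee_pos: [460.0, 206.7, 84.9]
ee_rot: [179.9, -0.2, 63.9]
force: [-1.6, 2.5, 16.4]
gripper_width: 8.9
gripper_force: 55.0
```

```bash
python3 st.py
```

```text
time_s 19.1
ee_pos [460.04  206.703  84.92 ]
ee_rot [ 1.79857e+02 -1.58000e-01  6.39020e+01]
force [-1.576  2.549 16.365]
torque [0.341 0.334 0.122]
gripper_width 8.93
dx,dy tool 0.2564049698001538 -1.0605369729811518
```

Request:
{"fn": "move_arm", "kwargs": {
  "plan": [
    {"x": 0, "y": 0, "z": 0, "rx": 0, "ry": 0, "rz": 0.03},
    {"x": 0, "y": 0, "z": 0, "rx": 0, "ry": 0, "rz": 0.03},
    {"x": 0, "y": 0, "z": 0, "rx": 0, "ry": 0, "rz": 0},
    {"x": 0, "y": 0, "z": 0, "rx": 0, "ry": 0, "rz": 0}
  ]
}}

```text
time_s: 19.5
ee_pos: [460.1, 206.6, 84.9]
ee_rot: [179.9, -0.2, 60.5]
force: [-1.2, 1.9, 16.9]
gripper_width: 8.7
gripper_force: 55.0
```

```bash
python3 st.py
```

```text
time_s 19.5
ee_pos [460.059 206.631  84.931]
ee_rot [ 1.79856e+02 -1.57000e-01  6.05010e+01]
force [-1.176  1.921 16.928]
torque [0.329 0.377 0.221]
gripper_width 8.741
dx,dy tool 0.24621023258276742 -1.1261861174129189
```

The twist torque is climbing (0.05, 0.12, then 0.22 N m), so the plug is at its stop. I'll check the latch and the bystanders.

```bash
python3 - <<'E'
from h import *
o=[]
for c,(u,v) in [("scene",(335,175)),("top",(200,215))]:
    a=cv2.imread(f"pics/{c}0.png"); f=grab_frame(c); b=f["img"][:,:,::-1]
    o.append(np.hstack([cv2.resize(np.ascontiguousarray(i[v-30:v+30,u-40:u+40]),(400,300),interpolation=cv2.INTER_CUBIC) for i in (a,b)]))
    d=cv2.absdiff(a,np.ascontiguousarray(b)).max(2)
    for l in ["key_round","key_tee","paint_jar","thinner_bottle","wheel_a","chassis","screwdriver"]: print(c,l,[(np.round(r["point"]).tolist(),round(r["p"],2)) for r in landmark_of(c,l)[:2]])
cv2.imwrite("pics/fin.png",np.vstack(o))
E
python3 st.py
```

```text
scene key_round [([192.0, 273.0], 0.66), ([227.0, 354.0], 0.32)]
scene key_tee [([180.0, 280.0], 0.61)]
scene paint_jar [([125.0, 352.0], 0.55), ([297.0, 287.0], 0.51)]
scene thinner_bottle [([304.0, 315.0], 0.94)]
scene wheel_a [([247.0, 219.0], 0.8), ([228.0, 354.0], 0.79)]
scene chassis [([360.0, 129.0], 0.76)]
scene screwdriver [([126.0, 350.0], 0.89), ([248.0, 216.0], 0.65)]
top key_round [([352.0, 221.0], 0.51)]
top key_tee [([367.0, 216.0], 0.49)]
top paint_jar [([294.0, 161.0], 0.45)]
top thinner_bottle [([300.0, 143.0], 0.68)]
top wheel_a [([362.0, 156.0], 0.48), ([288.0, 239.0], 0.46)]
top chassis [([351.0, 218.0], 0.42)]
top screwdriver [([419.0, 205.0], 0.52)]
time_s 20.3
ee_pos [460.059 206.646  84.943]
ee_rot [ 1.79857e+02 -1.58000e-01  6.05000e+01]
force [-0.603  1.734 17.184]
torque [0.274 0.323 0.26 ]
gripper_width 9.009
dx,dy tool 0.23307641199147006 -1.118621632495409
```

View pics/fin.png

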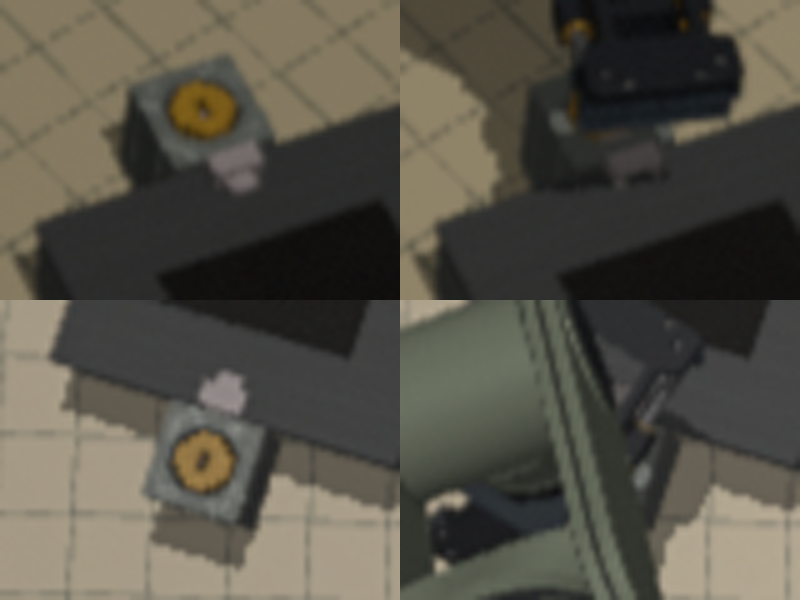

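In the scene view the tongue that reached crop (245,190) beyond the staple is gone. The latch is drawn, and the bystanders and other keys are where they were.

```bash
python3 -c "
from workcell import job_done; print(job_done())"
```

```text
the job is handed in; nothing more can be done
None
```

I handed the job in at about 20 s. The square key is fully home in the lock and turned about 104° clockwise to the stop, with the latch drawn. The gripper still holds it at 55 N and presses down with about 17 N. The other keys and bench items show no sign of having moved.

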